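# Sweep the gravel into the sample scoop and hold it for weighing

## Robot

A 7-joint arm with a two-finger parallel gripper is mounted at the origin on a cart in front of the work surface, level with it; the furniture and walls round the work are solid. World frame = base frame: x ahead of the robot, y to its left, z up, the work surface at z = 0. Lengths are in m, angles in rad, forces in N, time in s.
With the tool pointing down it reaches from about 0.425 to 0.875 m from the base axis. Payload 4.7 kg.
Tool frame: the origin (TCP) lies at the very end of the fingers, on their centre line; the grasp point (between the pads) lies 19 mm behind it; z points along the fingers, y is the line along which they close (so a half turn about z gives the same grasp; the last joint's range is limited). The gripper opens to 87 mm and grips with 3 to 60 N. Pads are 19 mm wide; open, the fingers measure 117 mm over their backs; the gripper's body (75 mm by 190 mm) begins 51 mm behind the grasp point.
Start: joints at [1.306, 0.321, -0.07, 1.45, 0.023, 1.371, -0.057], TCP at [0.179, -0.625, 0.223] pointing down, gripper open.
Joint ranges: [-2.86, 2.86], [-0.3, 2.09], [-1.38, 1.24], [0.06, 2.45], [-1.56, 4.7], [0.09, 2.05], [-2.69, 2.69]. Speed limits (rad/s): [2.57, 2.57, 3.14, 3.14, 3.14, 3.14, 3.14].

## Interface

Orientations are given as a rotation vector (axis times angle).
In Python, from bench import ctrl gives the robot as it stands.
- The arm moves only by the tool jog_arm, never from a script. Its argument "commands" is a list of rows, each a list of 7 numbers: the opening, from 0 (shut) to 1 (fully open), then the shift along the world's x, y, z scaled (see below), then the turn, a rotation vector about the world's x, y, z scaled (see below). A call has exactly 5 rows; each row is the pose to reach, as a shift and turn from the pose commanded when the call began; what a row does not reach only later rows make up. The controller multiplies each number of a shift by 0.5 m and each number of a turn by 30 degrees. A row lasts 1/12 s, in which the tool goes at most 41.7 mm and 7.16 degrees, less where a joint would pass 70% of its speed; a pose out of reach is approached as far as the arm can. A call with a number of a shift or a turn outside -1 to 1 is refused whole. A call with a gripper value outside its range is refused whole. The fingers move at their own pace and stop on an object; "grip_force" is the grip in N (left out, the last holds). Time passes only in rows, so rows that repeat a pose let the fingers close, or fill a call up. It gives the time, the measured TCP pose, the force, the opening and the grip force at its end, in the units of the state.
- ctrl.get_state(): the state, without advancing time (a new reading comes with each control period).
- ctrl.get_image(name): name is "side" or "top"; returns a dict with "frame" (384x512x3 uint8, red, green, blue), "vfov" (degrees; the focal length in pixels is half the picture's height over the tangent of half this angle, whatever the lens; pixels are square), "cx", "cy" (the principal point, pixels), "distortion" ([k1, k2, p1, p2, k3] as OpenCV has them; the pictures are not rectified), "camera_from_world" (4x4, takes a point from world to camera coordinates). Camera axes: x right, y down, z forward; pixel columns grow to the right and rows downward; lengths in m; the calibration is good to about 2 mm. A picture is of the moment at which its call begins. There is no depth.
- ctrl.close_job(): hands the job in; it is judged then, once.
The state is a dict: "time": time; "joint_positions": joint angles; "qd": joint speeds; "joint_torque": joint torques, N m; "position": TCP position; "tool_rot": TCP orientation; "ft_force": force on the tool from outside, world axes, zero at the start; "torque": the same for the moment, N m; "grip_width": opening from 0.0 (shut) to 1.0 (fully open); "grip_force": force on a finger pad.
Only numpy, scipy, OpenCV 4.12 (cv2) and the standard library are available. Lean on these libraries where they do the work, as an engineer would, in place of code of your own. Each camera call takes 0.05 s, during which the arm holds its last target. There are 200 camera calls.

## Task

Pick up the wooden block that stands on its long edge and with it sweep the three pieces of gravel from the worktop into the open mouth of the aluminium scoop, keeping the fingers off the gravel. Set the block down on the worktop without dropping it, then lift the scoop by its black top handle about 12 cm off the worktop and finish still holding it there, steady and level, with all three pieces in it. Leave the jar, the porcelain dish and the brass weight alone.

Things in the scene. Friction and masses are not known exactly. Their poses are not given: they have to be found in the camera images.
- scoop: loose sheet aluminium scoop, 0.34 to 0.55 kg, flat on the worktop. Origin: centre of underside; x across, +y out of its open mouth, z up. 150 mm wide, y = -85 (back) to +95 mm (lip). Floor 3 mm thick, rubber strips below grip the worktop; side walls (to y = 65 mm) and back wall 3 mm thick, top at 33 mm; inside width 144 mm. A piece is in when behind the mouth ramp (origin y below 65 mm)
- scoop_lip (a point): middle of the scoop's lip, at y = +95 mm; axes as scoop. The lip is 0.6 mm high and the ramp behind it, 30 mm long, rises to the 3 mm floor
- scoop_grip (a point): where to take the scoop's black bar handle, which is 16 mm wide (x), 16 mm tall (70 to 86 mm above the underside) and runs along the centre line from y = -85 to -5 mm, on a post at the back wall. This point is mid-section, 78 mm up, at y = -20 mm, about over the centre of mass (the gravel shifts it a few mm towards the mouth); axes as scoop
- stone_1: a piece of coarse grey gravel, chunky and faceted, about 26 mm across and 20 mm high; origin at the middle of the flat underside it starts on (it may tumble); it starts on the worktop, 25 to 95 mm in front of the scoop's mouth and within 36 mm of the scoop's centre line
- stone_2: a piece of coarse grey gravel, chunky and faceted, about 26 mm across and 18 mm high; origin at the middle of the flat underside it starts on (it may tumble); it starts on the worktop, 25 to 95 mm in front of the scoop's mouth and within 36 mm of the scoop's centre line
- stone_3: a piece of coarse grey gravel, chunky and faceted, about 26 mm across and 20 mm high; origin at the middle of the flat underside it starts on (it may tumble); it starts on the worktop, 25 to 95 mm in front of the scoop's mouth and within 36 mm of the scoop's centre line
- block: beech block, 105 mm long, 48 mm high and 24 mm thick, 0.1 kg, loose, standing on its long edge. Origin at the centre of one of its two broad faces, 24 mm above the worktop; its own x axis points down, y along its 105 mm length (level), z level through its thickness
- block_mid (a point): centre of the beech block (24 mm above the worktop at the start); axes as block. Pinched across the 24 mm near the top edge and carried some 6 mm above the worktop it passes over the scoop's floor and fits between its walls
- jar: clear sample jar with lid, 62 mm diameter, 78 mm high; origin at the centre of its underside; a bystander beyond the work
- dish: porcelain evaporating dish, 84 mm diameter, 32 mm high; origin at the centre of its underside; a bystander beyond the work
- weight: brass weight with a knob, 38 mm diameter, 52 mm high; origin at the centre of its underside; a bystander beyond the work
Mind the look-alikes: they are no part of the job. Of the things that look like the block, the smaller one is meant.

How it is judged:
By the outcome, as a careful person would: the job done as asked, in the order asked, and still so for the second after the job is handed in, while the arm keeps its last pose, push and grip.
It also fails if it takes over 61 s, if anything falls off the work surface, if the arm or the gripper's body presses on something with over 40 N, if the wrist force passes 120 N, or if a joint passes its speed limit or range.

## Working session

There is one attempt and no reset: what is moved stays moved. The work goes in short steps, Python scripts to look and compute and a tool call to move; the robot and the scene stay as the last step left them, time stands still between calls to the robot, and variables do not carry over. Pictures are saved under pics/ and viewed, at most 10 in all, crops included, and the job is handed in when it is done.

Besides the shell and the picture viewer there is one more tool, called as name(argument=value, ...), one argument or row to a line, values as JSON. jog_arm: Moves the arm, as the interface text tells. Shifts and turns lie within -1 to 1; 1 stands for 0.5 m of shift or 30 degrees of turn. Its arguments: {"type":"object","properties":{"commands":{"type":"array","items":{"type":"array","items":{"type":"number","minimum":-1,"maximum":1}}},"grip_force":{"type":"number"}},"required":["commands"]}

```bash
mkdir -p pics; cat > h.py <<'E'
import numpy as np, cv2, pickle
from bench import ctrl
def snap(name,tag):
    d=ctrl.get_image(name); cv2.imwrite(f'pics/{tag}.png',cv2.resize(d['frame'][:,:,::-1],None,fx=1.5,fy=1.5,interpolation=cv2.INTER_CUBIC)); pickle.dump(d,open(f'pics/{tag}.pkl','wb')); return d
def load(tag): return pickle.load(open(f'pics/{tag}.pkl','rb'))
def K(d):
    f=d['frame'].shape[0]/2/np.tan(np.radians(d['vfov'])/2); return np.array([[f,0,d['cx']],[0,f,d['cy']],[0,0,1.]])
def w(d,pts,z):  # raw pixel -> world at height z
    p=np.array(pts,float).reshape(-1,1,2)
    n=cv2.undistortPoints(p,K(d),np.array(d['distortion'],float)).reshape(-1,2)
    T=np.array(d['camera_from_world']);R=T[:3,:3];c=-R.T@T[:3,3]
    r=np.c_[n,np.ones(len(n))]@R
    return c+r*((np.asarray(z)-c[2])/r[:,2])[:,None]
def px(d,P):
    T=np.array(d['camera_from_world']);return cv2.projectPoints(np.array(P,float).reshape(-1,1,3),cv2.Rodrigues(T[:3,:3])[0],T[:3,3],K(d),np.array(d['distortion'],float))[0].reshape(-1,2)
def crop(d,tag,x0,y0,x1,y1,s):
    cv2.imwrite(f'pics/{tag}.png',cv2.resize(d['frame'][y0:y1,x0:x1,::-1],None,fx=s,fy=s,interpolation=cv2.INTER_CUBIC))
E
python3 - <<'E'
from h import *
for n in('top','side'):
    d=snap(n,n+'0'); T=np.array(d['camera_from_world']);print(n,-T[:3,:3].T@T[:3,3],T[2,:3],d['vfov'],d['distortion'])
print(ctrl.get_state())
E
```

```text
top [0.46778163 0.12463628 1.1448656 ] [ 0.11276571  0.00839143 -0.99358617] 50.47425143511325 [-0.10177032  0.          0.          0.          0.        ]
side [ 0.03797258 -0.62724512  0.41818786] [ 0.54557967  0.76931311 -0.33241563] 44.397624259250854 [0.05761974 0.         0.         0.         0.        ]
{'time': 0.1, 'joint_positions': array([ 1.30609066,  0.32175641, -0.07010962,  1.45158794,  0.02260449,
        1.3708023 , -0.05690236]), 'qd': array([ 8.12723265e-06,  3.94033863e-05,  2.94329818e-04, -2.76947396e-03,
        1.48103585e-03, -4.54393094e-04,  1.53367812e-03]), 'joint_torque': array([-3.80070742e-04, -4.92570984e+01, -4.05974826e-01, -3.13397741e+01,
       -6.40125596e-02,  3.94741085e-02,  8.33781769e-05]), 'position': array([ 0.17870965, -0.62441548,  0.22154865]), 'tool_rot': array([-3.10938788e+00, -4.36367810e-01,  5.27523320e-04]), 'ft_force': array([-0.92454185, -0.82635113,  0.08212255]), 'torque': array([ 0.02144053, -0.05098853,  0.02575278]), 'grip_force': 0.0, 'grip_width': 1.0010303566908312}
```

View pics/top0.png

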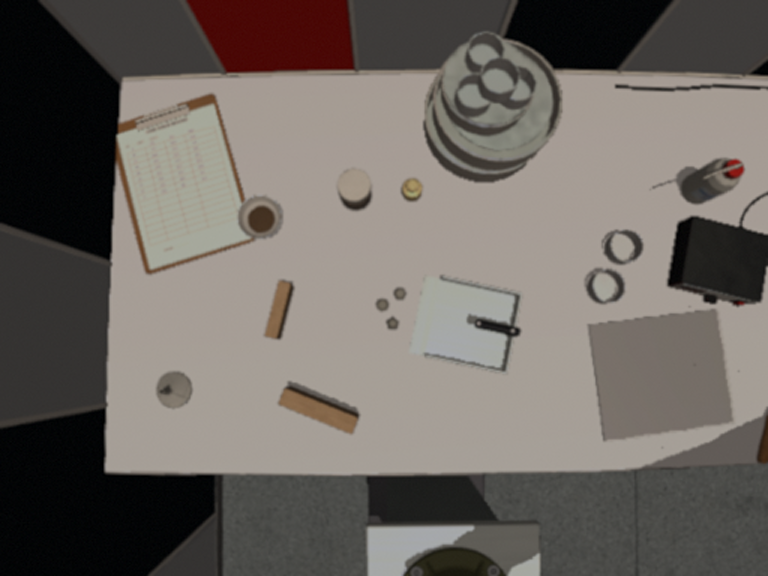

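View pics/side0.png

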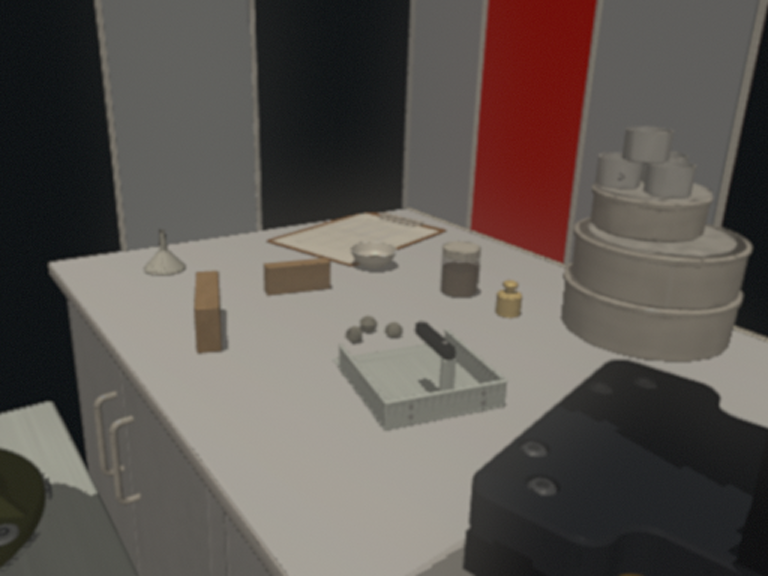

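The top view shows the small block at about (279,310), the stones at (400,293), (382,304) and (392,323), and the scoop around (467,325) with its mouth facing left. The larger look-alike is at (318,408). I'll enlarge this area.

```bash
python3 - <<'E'
from h import *
crop(load('top0'),'c0',165,170,365,260,4)
E
```

```text
(no output)
```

View pics/c0.png

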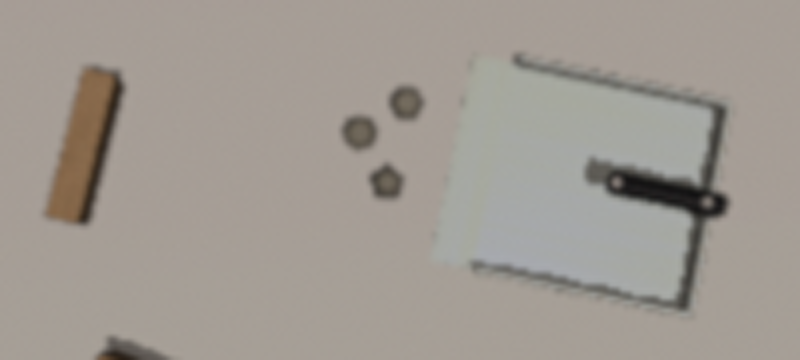

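The crop shows the block's top corners at (85,67), (118,72), (46,216) and (80,221). The stones are at (406,102), (359,132) and (386,182), the lip ends at (472,57) and (435,263), the rear wall corners at (725,106) and (686,308), and the handle ends at (606,180) and (727,206).

```bash
python3 - <<'E'
from h import *
np.set_printoptions(precision=4,suppress=True)
d=load('top0')
m=lambda p,z:w(d,(np.array(p,float)+.5)/4-.5+[165,170],z)[:,:2]
b=m([(85,67),(118,72),(80,221),(46,216)],.048)
print('block',b.mean(0),[np.linalg.norm(b[i]-b[i-1]) for i in range(4)]); u=(b[0]+b[1]-b[2]-b[3])/2; print('len dir deg',np.degrees(np.arctan2(u[1],u[0])))
l=m([(472,57),(435,263)],.0006); k=m([(725,106),(686,308)],.033); h=m([(606,180),(727,206)],.086)
print('lip',l,np.linalg.norm(l[0]-l[1]),'back',k,np.linalg.norm(k[0]-k[1]),'handle',h,np.linalg.norm(h[0]-h[1]))
v=l.mean(0)-k.mean(0);print('depth',np.linalg.norm(v),'mouth dir',[np.degrees(np.arctan2(*x[::-1])) for x in(v,h[0]-h[1],)], 'width dir',[np.degrees(np.arctan2(*(x[0]-x[1])[::-1])) for x in(l,k)])
a=np.arctan2(v[1],v[0]);f=np.array([np.cos(a),np.sin(a)]);s=np.array([f[1],-f[0]])
o=((l.mean(0)-.095*f)+(k.mean(0)+.085*f))/2; print('origin',o,'f',f,'s',s)
st=m([(406,102),(359,132),(386,182)],.012)
for x in list(st)+[b.mean(0),h[0],h[1]]: print(x,'scoop x,y',(x-o)@s,(x-o)@f)
print('jar,weight',w(d,[(236,124),(274,126)],.05)[:,:2], 'big',w(d,[(212,273)],.05))
R=cv2.Rodrigues(ctrl.get_state()['tool_rot'])[0];print(R)
E
```

```text
block [0.5483 0.3147] [np.float64(0.10425569803962635), np.float64(0.022916106438655007), np.float64(0.10398280942919265), np.float64(0.023411862589587336)]
len dir deg -14.046867865231661
lip [[0.6111 0.0469]
 [0.4664 0.075 ]] 0.14747030419374446 back [[ 0.5717 -0.1246]
 [ 0.4342 -0.0938]] 0.14092806493909463 handle [[ 0.5191 -0.0333]
 [ 0.5014 -0.112 ]] 0.08072418380608154
depth 0.17390831121327616 mouth dir [np.float64(78.12416216687173), np.float64(77.30942616379107)] width dir [np.float64(-10.956268563466766), np.float64(-12.6119391218714)]
origin [ 0.5198 -0.029 ] f [0.2058 0.9786] s [ 0.9786 -0.2058]
[0.5784 0.0943] scoop x,y 0.03195732817374748 0.1327672499658095
[0.5577 0.1273] scoop x,y 0.004868614009193449 0.1607846578206816
[0.5227 0.1088] scoop x,y -0.025573680973576145 0.13549239972278626
[0.5483 0.3147] scoop x,y -0.0429058648022845 0.3422524968741288
[ 0.5191 -0.0333] scoop x,y 0.00018586478923704694 -0.004290295198534392
[ 0.5014 -0.112 ] scoop x,y -0.0009619803574346818 -0.08500631778808783
jar,weight [[0.7728 0.1762]
 [0.7661 0.0714]] big [[0.3677 0.2414 0.05  ]]
[[ 0.9614  0.2753 -0.0006]
 [ 0.2753 -0.9614  0.0017]
 [-0.0001 -0.0018 -1.    ]]
```

jog_arm(
  commands=[
    [1,0.23,0.34,0.04,0,0,-0.2],
    [1,0.23,0.34,0.04,0,0,-0.4],
    [1,0.23,0.34,0.04,0,0,-0.6],
    [1,0.23,0.34,0.04,0,0,-0.8],
    [1,0.23,0.34,0.04,0,0,-1],
  ],
  grip_force=20,
)

```text
time: 0.52
position: [0.2948, -0.4526, 0.2424]
tool_rot: [-3.117, 0.391, 0.001]
ft_force: [0.0, -0.3, 1.1]
grip_width: 1.0
grip_force: 0.0
```

jog_arm(
  commands=[
    [1,0.23,0.34,0,0,0,0],
    [1,0.23,0.34,0,0,0,0],
    [1,0.23,0.34,0,0,0,0],
    [1,0.23,0.34,0,0,0,0],
    [1,0.23,0.34,0,0,0,0],
  ],
)

```text
time: 0.93
position: [0.4097, -0.2824, 0.2424]
tool_rot: [-3.118, 0.382, 0.0]
ft_force: [1.2, 0.3, 0.8]
grip_width: 1.001
grip_force: 0.0
```

jog_arm(
  commands=[
    [1,0.2,0.36,0,0,0,0],
    [1,0.2,0.36,0,0,0,0],
    [1,0.2,0.36,0,0,0,0],
    [1,0.2,0.36,0,0,0,0],
    [1,0.2,0.36,0,0,0,0],
  ],
)

```text
time: 1.35
position: [0.5093, -0.1025, 0.2425]
tool_rot: [3.118, -0.383, -0.0]
ft_force: [0.6, -0.1, -0.7]
grip_width: 1.0
grip_force: 0.0
```

jog_arm(
  commands=[
    [1,0.04,0.4,-0.04,0,0,0],
    [1,0.04,0.4,-0.04,0,0,0],
    [1,0.04,0.4,-0.04,0,0,0],
    [1,0.04,0.4,-0.04,0,0,0],
    [1,0.04,0.4,-0.04,0,0,0],
  ],
)

```text
time: 1.77
position: [0.5282, 0.0983, 0.2222]
tool_rot: [-3.118, 0.381, 0.001]
ft_force: [0.3, 0.2, -0.3]
grip_width: 1.002
grip_force: 0.0
```

jog_arm(
  commands=[
    [1,0.04,0.4,-0.08,0,0,0],
    [1,0.04,0.4,-0.08,0,0,0],
    [1,0.04,0.4,-0.08,0,0,0],
    [1,0.04,0.4,-0.08,0,0,0],
    [1,0.04,0.4,-0.08,0,0,0],
  ],
)

```text
time: 2.18
position: [0.5484, 0.2972, 0.1816]
tool_rot: [3.118, -0.383, -0.001]
ft_force: [0.8, -0.1, 0.8]
grip_width: 1.003
grip_force: 0.0
```

jog_arm(
  commands=[
    [1,0,0.032,-0.06,0,0,0],
    [1,0,0.032,-0.12,0,0,0],
    [1,0,0.032,-0.14,0,0,0],
    [1,0,0.032,-0.14,0,0,0],
    [1,0,0.032,-0.14,0,0,0],
  ],
)

```text
time: 2.6
position: [0.5493, 0.3099, 0.1127]
tool_rot: [3.117, -0.386, -0.001]
ft_force: [-0.0, -0.4, 0.4]
grip_width: 1.0
grip_force: 0.0
```

```bash
python3 - <<'E'
from h import *
d=snap('top','top1'); print(ctrl.get_state()['position'])
e=snap('side','side1')
a=d['frame'][160:260,140:290];b=e['frame'][100:250,80:280]
a=cv2.resize(a,None,fx=4,fy=4,interpolation=2)[:, :600];b=cv2.resize(b,(400,300),interpolation=2)
im=np.zeros((400,1000,3),np.uint8);im[:,:600]=a;im[:300,600:]=b
cv2.imwrite('pics/m1.png',cv2.resize(im,(800,320))[:,:,::-1])
E
```

```text
[0.55005981 0.31034987 0.11396365]
```

View pics/m1.png

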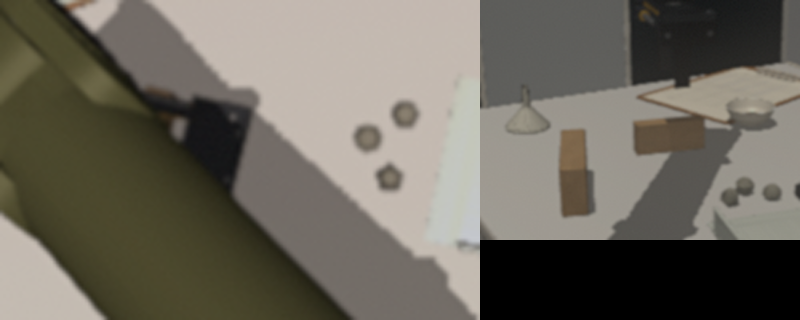

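The gripper is over the block, which is clear of its neighbours. I'll descend to TCP z of about 24 mm.

jog_arm(
  commands=[
    [1,-0.003,0.009,-0.06,0,0,0],
    [1,-0.003,0.009,-0.11,0,0,0],
    [1,-0.003,0.009,-0.15,0,0,0],
    [1,-0.003,0.009,-0.17,0,0,0],
    [1,-0.003,0.009,-0.178,0,0,0],
  ],
)

```text
time: 3.12
position: [0.5477, 0.3146, 0.0234]
tool_rot: [3.117, -0.385, -0.0]
ft_force: [-0.1, -0.2, 0.4]
grip_width: 1.003
grip_force: 0.0
```

jog_arm(
  commands=[
    [1,0,0,0,0,0,0],
    [0.6,0,0,0,0,0,0],
    [0.45,0,0,0,0,0,0],
    [0.35,0,0,0,0,0,0],
    [0.3,0,0,0,0,0,0],
  ],
)

```text
time: 3.53
position: [0.548, 0.3159, 0.0246]
tool_rot: [-3.117, 0.384, -0.002]
ft_force: [-0.6, 0.4, 0.1]
grip_width: 0.786
grip_force: 0.0
```

jog_arm(
  commands=[
    [0.25,0,0,0,0,0,0],
    [0.15,0,0,0,0,0,0],
    [0.1,0,0,0,0,0,0],
    [0.1,0,0,0,0,0,0],
    [0.1,0,0,0,0,0,0],
  ],
)

```text
time: 3.95
position: [0.5473, 0.3156, 0.0236]
tool_rot: [3.118, -0.383, -0.0]
ft_force: [-0.1, -0.2, -0.6]
grip_width: 0.401
grip_force: 0.0
```

jog_arm(
  commands=[
    [0.1,0,0,0,0,0,0],
    [0.1,0,0,0,0,0,0],
    [0.1,0,0,0,0,0,0],
    [0.1,0,0,0,0,0,0],
    [0.1,0,0,0,0,0,0],
  ],
  grip_force=25,
)

```text
time: 4.37
position: [0.5473, 0.3157, 0.0235]
tool_rot: [-3.118, 0.383, 0.0]
ft_force: [0.1, -0.0, 0.1]
grip_width: 0.277
grip_force: 25.0
```

jog_arm(
  commands=[
    [0.1,0,0,0.013,0,0,0],
    [0.1,0,0,0.013,0,0,0],
    [0.1,0.02,-0.03,0.013,0,0,0.02],
    [0.1,0.05,-0.07,0.013,0,0,0.04],
    [0.1,0.078,-0.104,0.013,0,0,0.057],
  ],
)

```text
time: 4.78
position: [0.5867, 0.263, 0.0304]
tool_rot: [3.123, -0.334, 0.001]
ft_force: [0.1, -0.8, -1.1]
grip_width: 0.279
grip_force: 25.0
```

jog_arm(
  commands=[
    [0.1,0,0,0,0,0,0],
    [0.1,0,0,0,0,0,0],
    [0.1,0,0,0,0,0,0],
    [0.1,0,0,0,0,0,0],
    [0.1,0,0,0,0,0,0],
  ],
)

```text
time: 5.2
position: [0.5854, 0.265, 0.0302]
tool_rot: [-3.123, 0.334, 0.001]
ft_force: [-0.6, -0.7, -0.4]
grip_width: 0.272
grip_force: 25.0
```

```bash
python3 - <<'E'
from h import *
e=snap('side','side2'); print(ctrl.get_state()['position'])
crop(e,'s2',150,150,350,300,4)
E
```

```text
[0.5855592  0.26479995 0.03017698]
```

View pics/s2.png

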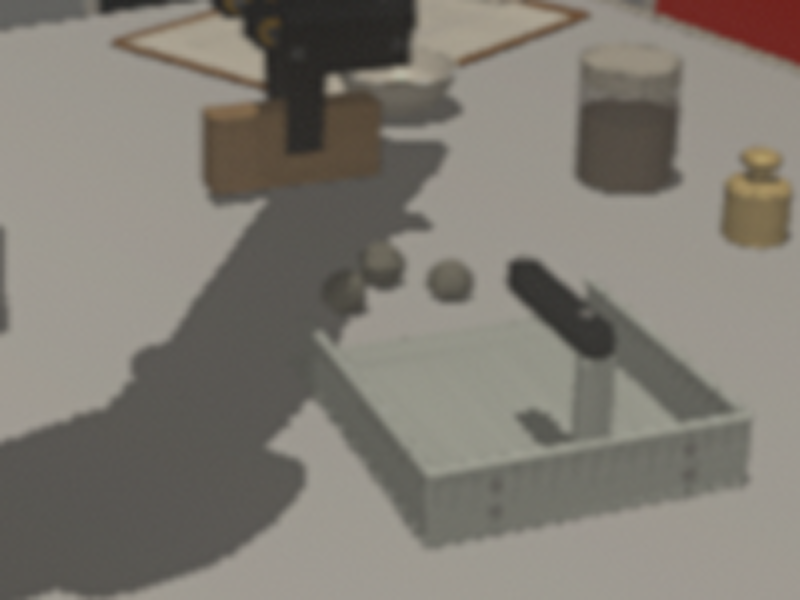

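The side view shows the block held level just above the worktop, with the fingertips above stone height. Next I'll sweep.

jog_arm(
  commands=[
    [0.1,-0.0085,-0.039,0,0,0,0],
    [0.1,-0.017,-0.078,0,0,0,0],
    [0.1,-0.0255,-0.117,0,0,0,0],
    [0.1,-0.034,-0.156,0,0,0,0],
    [0.1,-0.0425,-0.195,0,0,0,0],
  ],
)

```text
time: 5.67
position: [0.5645, 0.166, 0.0302]
tool_rot: [3.124, -0.335, -0.0]
ft_force: [0.5, -0.1, -0.3]
grip_width: 0.274
grip_force: 25.0
```

jog_arm(
  commands=[
    [0.1,-0.004,-0.02,0,0,0,0],
    [0.1,-0.008,-0.039,0,0,0,0],
    [0.1,-0.013,-0.059,0,0,0,0],
    [0.1,-0.017,-0.078,0,0,0,0],
    [0.1,-0.021,-0.098,0,0,0,0],
  ],
)

```text
time: 6.08
position: [0.5545, 0.1174, 0.0302]
tool_rot: [-3.123, 0.335, -0.0]
ft_force: [-0.3, 0.9, -1.5]
grip_width: 0.271
grip_force: 25.0
```

```bash
python3 - <<'E'
from h import *
e=snap('side','side3'); print(ctrl.get_state()['position'])
crop(e,'s3',150,150,350,300,4)
E
```

```text
[0.55423552 0.11424241 0.02991329]
```

View pics/s3.png

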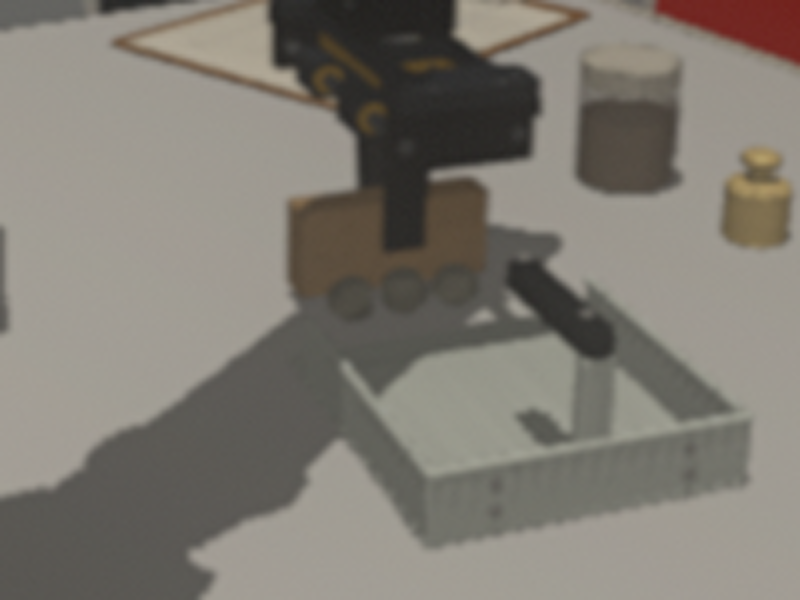

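All three stones are gathered in front of the block at (350,297), (404,290) and (456,285), well inside its ends. I'll continue into the mouth.

jog_arm(
  commands=[
    [0.1,-0.004,-0.018,0,0,0,0],
    [0.1,-0.008,-0.036,0,0,0,0],
    [0.1,-0.012,-0.054,0,0,0,0],
    [0.1,-0.016,-0.072,0,0,0,0],
    [0.1,-0.02,-0.09,0,0,0,0],
  ],
)

```text
time: 6.55
position: [0.5444, 0.0711, 0.0301]
tool_rot: [3.123, -0.337, -0.0]
ft_force: [-0.2, 0.0, -0.5]
grip_width: 0.277
grip_force: 25.0
```

jog_arm(
  commands=[
    [0.1,-0.004,-0.018,0,0,0,0],
    [0.1,-0.008,-0.036,0,0,0,0],
    [0.1,-0.012,-0.054,0,0,0,0],
    [0.1,-0.016,-0.072,0,0,0,0],
    [0.1,-0.02,-0.09,0,0,0,0],
  ],
)

```text
time: 6.97
position: [0.5343, 0.026, 0.03]
tool_rot: [3.123, -0.337, -0.0]
ft_force: [0.4, -0.3, -1.2]
grip_width: 0.271
grip_force: 25.0
```

```bash
python3 - <<'E'
from h import *
e=snap('side','side4'); print(ctrl.get_state()['position'])
crop(e,'s4',150,150,350,300,4)
E
```

```text
[0.53388386 0.02344736 0.0298083 ]
```

View pics/s4.png

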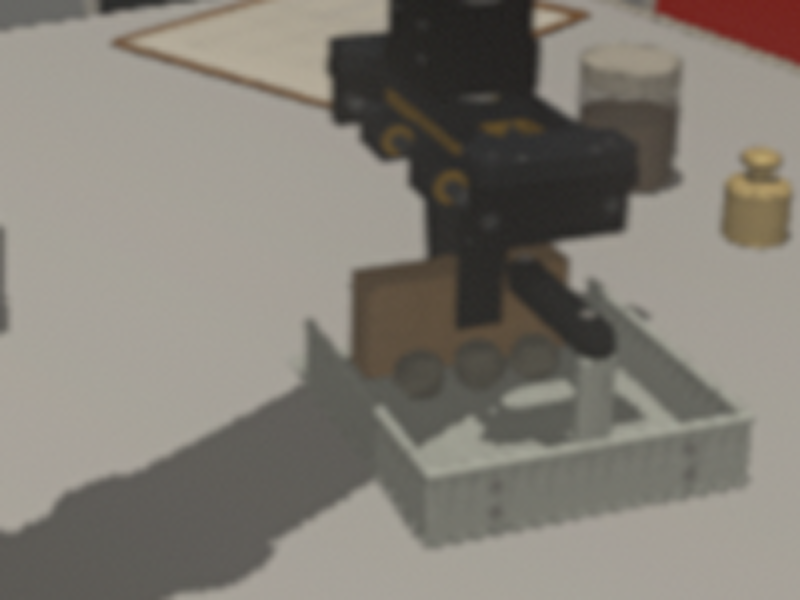

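All three stones are inside the scoop and behind the ramp, at (420,373), (480,364) and (536,354). The scoop hasn't moved. I'll retreat and set the block down.

jog_arm(
  commands=[
    [0.1,0.005,0.02,0,0,0,0],
    [0.1,0.012,0.055,0,0,0,0],
    [0.1,0.022,0.1,0,0,0,0],
    [0.1,0.032,0.15,0,0,0,0],
    [0.1,0.043,0.2,0,0,0,0],
  ],
)

```text
time: 7.43
position: [0.5563, 0.1292, 0.0302]
tool_rot: [-3.123, 0.337, -0.0]
ft_force: [-0.2, 0.1, -0.5]
grip_width: 0.269
grip_force: 25.0
```

jog_arm(
  commands=[
    [0.1,0.01,0.05,0,0,0,0],
    [0.1,0.021,0.1,0,0,0,0],
    [0.1,0.032,0.15,0,0,0,0],
    [0.1,0.04,0.19,0,0,0,0],
    [0.1,0.043,0.2,0,0,0,0],
  ],
)

```text
time: 7.85
position: [0.5768, 0.234, 0.0305]
tool_rot: [-3.12, 0.327, 0.0]
ft_force: [-0.7, 1.3, 0.3]
grip_width: 0.275
grip_force: 25.0
```

jog_arm(
  commands=[
    [0.1,0,0,-0.003,0,0,0],
    [0.1,0,0,-0.006,0,0,0],
    [0.1,0,0,-0.009,0,0,0],
    [0.1,0,0,-0.012,0,0,0],
    [0.1,0,0,-0.013,0,0,0],
  ],
)

```text
time: 8.27
position: [0.5778, 0.2252, 0.0235]
tool_rot: [3.122, -0.34, -0.0]
ft_force: [-1.0, -0.5, 2.8]
grip_width: 0.271
grip_force: 25.0
```

jog_arm(
  commands=[
    [0.1,0,0,0,0,0,0],
    [0.1,0,0,0,0,0,0],
    [0.1,0,0,0,0,0,0],
    [0.1,0,0,0,0,0,0],
    [0.1,0,0,0,0,0,0],
  ],
)

```text
time: 8.68
position: [0.5776, 0.2271, 0.0236]
tool_rot: [-3.123, 0.337, 0.0]
ft_force: [-0.4, 0.3, -1.1]
grip_width: 0.272
grip_force: 25.0
```

jog_arm(
  commands=[
    [0.35,0,0,0,0,0,0],
    [0.4,0,0,0,0,0,0],
    [0.5,0,0,0,0,0,0],
    [0.6,0,0,0,0,0,0],
    [0.7,0,0,0,0,0,0],
  ],
)

```text
time: 9.1
position: [0.5777, 0.2272, 0.0237]
tool_rot: [-3.123, 0.337, -0.0]
ft_force: [-0.7, 0.6, -1.2]
grip_width: 0.54
grip_force: 0.0
```

jog_arm(
  commands=[
    [0.7,0,0,0,0,0,0],
    [0.7,0,0,0.01,0,0,0],
    [0.7,0,0,0.04,0,0,0],
    [0.7,0,0,0.1,0,0,0],
    [0.7,0,0,0.16,0,0,0],
  ],
)

```text
time: 9.52
position: [0.5769, 0.227, 0.1047]
tool_rot: [3.123, -0.336, -0.003]
ft_force: [-0.5, 0.0, 0.0]
grip_width: 0.699
grip_force: 0.0
```

```bash
python3 - <<'E'
from bench import ctrl
import numpy as np
s=ctrl.get_state();print(np.round(s['joint_positions'],2),s['position'])
E
```

```text
[ 0.15  0.43 -0.72  1.65  0.3   1.18 -2.42] [0.57686198 0.2269637  0.1047351 ]
```

jog_arm(
  commands=[
    [0.7,0,-0.02,0.06,0,0,0],
    [0.7,-0.01,-0.07,0.1,0,0,0],
    [0.7,-0.02,-0.13,0.1,0,0,0],
    [0.7,-0.03,-0.19,0.1,0,0,0],
    [0.7,-0.04,-0.25,0.1,0,0,0],
  ],
)

```text
time: 9.93
position: [0.5578, 0.1014, 0.1558]
tool_rot: [-3.124, 0.335, -0.004]
ft_force: [-0.1, -0.1, 0.4]
grip_width: 0.701
grip_force: 0.0
```

jog_arm(
  commands=[
    [0.7,-0.006,-0.02,0,0,0,0.2],
    [0.7,-0.012,-0.04,0,0,0,0.4],
    [0.7,-0.018,-0.06,0,0,0,0.6],
    [0.7,-0.024,-0.08,0,0,0,0.8],
    [0.7,-0.028,-0.098,0,0,0,1],
  ],
)

```text
time: 10.35
position: [0.5436, 0.0527, 0.1551]
tool_rot: [3.102, 0.491, 0.002]
ft_force: [-0.5, -0.3, 0.3]
grip_width: 0.702
grip_force: 0.0
```

jog_arm(
  commands=[
    [0.7,-0.006,-0.02,0,0,0,0.2],
    [0.7,-0.012,-0.04,0,0,0,0.4],
    [0.7,-0.018,-0.06,0,0,0,0.6],
    [0.7,-0.024,-0.08,0,0,0,0.8],
    [0.7,-0.028,-0.098,0,0,0,1],
  ],
)

```text
time: 10.77
position: [0.5297, 0.0037, 0.155]
tool_rot: [2.869, 1.277, 0.002]
ft_force: [0.2, -0.3, 0.0]
grip_width: 0.701
grip_force: 0.0
```

jog_arm(
  commands=[
    [0.7,-0.006,-0.02,0,0,0,0.2],
    [0.7,-0.012,-0.04,0,0,0,0.4],
    [0.7,-0.018,-0.06,0,0,0,0.6],
    [0.7,-0.024,-0.08,0,0,0,0.8],
    [0.7,-0.028,-0.098,0,0,0,1],
  ],
)

```text
time: 11.18
position: [0.5157, -0.0453, 0.155]
tool_rot: [2.44, 1.976, 0.001]
ft_force: [1.0, -0.2, 0.0]
grip_width: 0.702
grip_force: 0.0
```

```bash
python3 - <<'E'
from h import *
e=snap('side','side5'); s=ctrl.get_state();print(s['position'],s['tool_rot'],s['joint_positions'],np.degrees(2*np.arctan2(s['tool_rot'][1],s['tool_rot'][0])))
crop(e,'s5',150,120,350,270,4)
E
```

```text
[ 0.5153559  -0.04762809  0.15478945] [ 2.43743052e+00  1.97836526e+00 -1.48702149e-03] [ 0.80589502  0.15249278 -0.82267937  1.84257492  0.12249152  1.19670701
 -0.26301405] 78.1297246570734
```

View pics/s5.png

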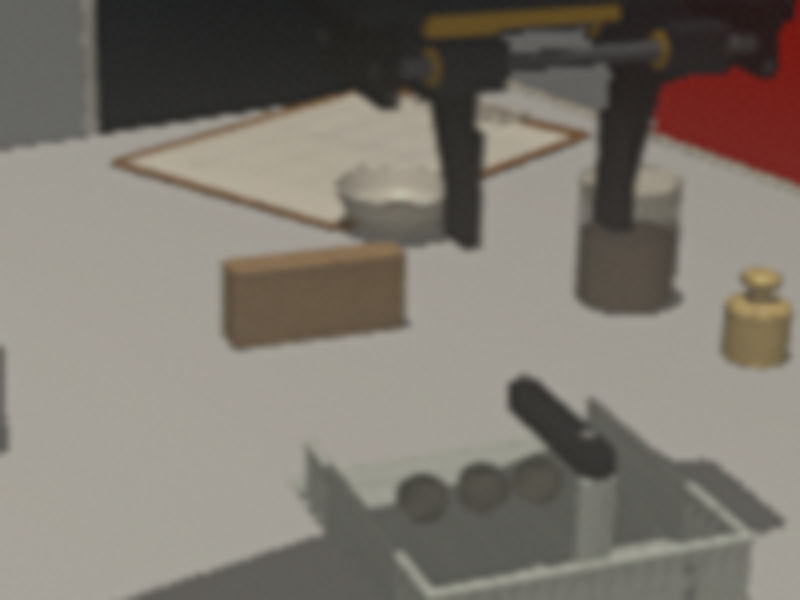

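The block stands upright on the worktop and the three stones lie in the scoop at (423,498), (483,488) and (538,480). The open fingers are above the handle, so I'll descend and grip.

jog_arm(
  commands=[
    [0.7,0.001,0.002,-0.05,0,0,0],
    [0.7,0.001,0.002,-0.1,0,0,0],
    [0.7,0.001,0.002,-0.15,0,0,0],
    [0.7,0.001,0.002,-0.18,0,0,0],
    [0.7,0.001,0.002,-0.192,0,0,0],
  ],
)

```text
time: 11.65
position: [0.5148, -0.0433, 0.0562]
tool_rot: [-2.447, -1.967, 0.003]
ft_force: [-0.7, 0.1, -0.1]
grip_width: 0.702
grip_force: 0.0
```

jog_arm(
  commands=[
    [0.6,0,0,0,0,0,0],
    [0.5,0,0,0,0,0,0],
    [0.4,0,0,0,0,0,0],
    [0.3,0,0,0,0,0,0],
    [0.25,0,0,0,0,0,0],
  ],
)

```text
time: 12.07
position: [0.5169, -0.044, 0.0587]
tool_rot: [2.446, 1.969, 0.002]
ft_force: [0.4, -0.4, 0.3]
grip_width: 0.406
grip_force: 0.0
```

jog_arm(
  commands=[
    [0.2,0,0,0,0,0,0],
    [0.15,0,0,0,0,0,0],
    [0.1,0,0,0,0,0,0],
    [0.05,0,0,0,0,0,0],
    [0.05,0,0,0,0,0,0],
  ],
)

```text
time: 12.48
position: [0.5158, -0.0439, 0.0577]
tool_rot: [-2.447, -1.97, 0.001]
ft_force: [-2.4, -0.1, 3.3]
grip_width: 0.179
grip_force: 25.0
```

jog_arm(
  commands=[
    [0.05,0,0,0,0,0,0],
    [0.05,0,0,0,0,0,0],
    [0.05,0,0,0,0,0,0],
    [0.05,0,0,0,0,0,0],
    [0.05,0,0,0,0,0,0],
  ],
  grip_force=55,
)

```text
time: 12.9
position: [0.5158, -0.0439, 0.0577]
tool_rot: [-2.447, -1.97, 0.001]
ft_force: [-3.1, 0.3, 5.5]
grip_width: 0.179
grip_force: 55.0
```

jog_arm(
  commands=[
    [0.05,0,0,0.004,0,0,0],
    [0.05,0,0,0.012,0,0,0],
    [0.05,0,0,0.024,0,0,0],
    [0.05,0,0,0.038,0,0,0],
    [0.05,0,0,0.052,0,0,0],
  ],
)

```text
time: 13.32
position: [0.516, -0.0438, 0.084]
tool_rot: [-2.447, -1.97, -0.0]
ft_force: [-0.3, 0.2, -5.2]
grip_width: 0.176
grip_force: 55.0
```

jog_arm(
  commands=[
    [0.05,0,0,0.016,0,0,0],
    [0.05,0,0,0.034,0,0,0],
    [0.05,0,0,0.052,0,0,0],
    [0.05,0,0,0.07,0,0,0],
    [0.05,0,0,0.088,0,0,0],
  ],
)

```text
time: 13.73
position: [0.5162, -0.0439, 0.1287]
tool_rot: [2.446, 1.97, 0.0]
ft_force: [-0.6, 0.5, -5.8]
grip_width: 0.175
grip_force: 55.0
```

jog_arm(
  commands=[
    [0.05,0,0,0.018,0,0,0],
    [0.05,0,0,0.036,0,0,0],
    [0.05,0,0,0.052,0,0,0],
    [0.05,0,0,0.066,0,0,0],
    [0.05,0,0,0.078,0,0,0],
  ],
)

```text
time: 14.15
position: [0.5162, -0.0439, 0.1674]
tool_rot: [2.447, 1.97, 0.0]
ft_force: [-1.0, 0.1, -5.9]
grip_width: 0.176
grip_force: 55.0
```

jog_arm(
  commands=[
    [0.05,0,0,0.01,0,0,0],
    [0.05,0,0,0.018,0,0,0],
    [0.05,0,0,0.022,0,0,0],
    [0.05,0,0,0.024,0,0,0],
    [0.05,0,0,0.024,0,0,0],
  ],
)

```text
time: 14.57
position: [0.5161, -0.0439, 0.1786]
tool_rot: [-2.447, -1.97, 0.0]
ft_force: [0.9, 0.3, -5.1]
grip_width: 0.174
grip_force: 55.0
```

jog_arm(
  commands=[
    [0.05,0,0,0,0,0,0],
    [0.05,0,0,0,0,0,0],
    [0.05,0,0,0,0,0,0],
    [0.05,0,0,0,0,0,0],
    [0.05,0,0,0,0,0,0],
  ],
)

```text
time: 14.98
position: [0.516, -0.0439, 0.1784]
tool_rot: [-2.447, -1.97, 0.0]
ft_force: [0.9, -0.2, -6.3]
grip_width: 0.176
grip_force: 55.0
```

```bash
python3 - <<'E'
from h import *
e=snap('side','side6'); s=ctrl.get_state();print(s['position'],s['tool_rot'],s['ft_force'],s['torque'],s['grip_width'],s['grip_force'])
crop(e,'s6',150,80,350,230,4)
E
```

```text
[ 0.51602576 -0.04389718  0.17846124] [-2.44675033e+00 -1.97029139e+00  1.69513909e-04] [ 0.64186637 -0.37298973 -5.99502169] [ 0.03425446 -0.06313587 -0.04185519] 0.1720391807556161 54.99269373714924
```

View pics/s6.png

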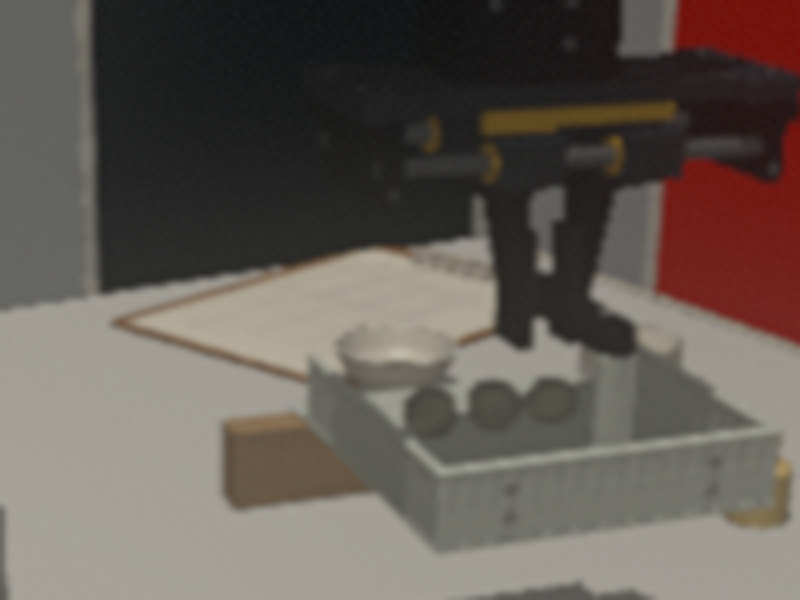

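The scoop is lifted 12 cm, level and steady, with the three stones in it at (431,410), (494,403) and (551,398). The block is standing where I set it down.

```bash
python3 -c "
from bench import ctrl
print(ctrl.close_job())"
```

```text
the job is handed in; nothing more can be done
None
```

I swept all three stones into the scoop with the smaller block, set the block down upright, and handed the job in at about 15 s with the scoop held level and steady about 12 cm up; the jar, dish and weight were not touched.

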